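# Hang the drying basket in the drying cabinet

### The job

Take the wire basket by its bail, lower it with its denture casting through the open top of the drying cabinet and hang it on the two-prong hook inside, touching nothing against the frame of the opening. Press the bail down past the sprung ball catches until you feel it bottom firmly in both prongs, but do not force the hook. Let go, slide the hatch fully shut, and leave everything else on the bench alone.

Things in the scene. Friction and masses are not known exactly. Their poses are not given: they have to be found in the camera images.
- cabinet: White top-loading bench drying cabinet, 240 (x) x 360 (y) x 195 mm high, fixed. Origin: centre of its underside, on the bench; x to its back (away from the robot at yaw 0), y to its left, z up. The right half (-y) is the drying chamber, open at the top: inside x -100 to +80, y -162 to +5, floor at z 17 mm. The left half is a closed housing. Two rails 9 mm high flank the hatch.
- frame: Flat steel frame round the chamber's opening, 7 to 18 mm wide, 20 mm deep, its top 195 mm above the bench; origin and axes of the cabinet. The clear opening is 155 mm in x by 140 mm in y. Neither basket nor robot may touch it.
- opening (a point): Centre of the clear opening in the plane of the frame's top: 7.5 mm in front of and 85 mm to the right of the cabinet's origin, 195 mm up. Cabinet axes.
- hook_nominal (a point): Where the bail bar's axis lies (midway between the prongs) when fully home, IF the hook is at mid height: 38 mm under the frame's top, 62 mm in front of the opening's rear edge, 93 mm behind its front edge. The hook is clamped up to 11 mm higher or lower than this; its true height is not measured: find it by camera or feel. Right in x and y. Cabinet axes.
- rack: Slotted strip on the chamber's rear wall carrying a height-adjustable steel two-prong hook. Cabinet axes; origin 52 mm below point hook_nominal. The prongs reach forward (-x) from a plate 61 mm behind the bar's axis, are 8 mm thick, their middles 32 mm either side in y. More than 25 N on the hook bends it.
- prong_left (a point): The left (+y) prong's slot, at the seated bar's axis, for the hook at mid height as hook_nominal (true height up to 11 mm off). Right prong alike at y -64 mm. Slot open upward, 12 mm wide in x, flat floor 4.5 mm below this point, walls up to 15 mm above it, then flared to a mouth 24 mm wide, top 23 mm above it. Prong's foremost point 15 mm in front, arm's underside 15 mm below.
- catch_left (a point): Sprung ball catch (diameter 10 mm) in the left slot's rear wall, 9 mm above the seated bar's axis, again for mid height; the right one is alike. It narrows the slot to 6.5 mm: the bar must be pressed straight down past both balls, about 6 to 10 N in all (up to 12 N forward too), more than the basket weighs; then it drops to the slot floors. Stop at about 15 N.
- basket: Rectangular steel wire basket 50 (x) x 100 (y) x 45 mm high with a rigid upright bail; origin: centre of its underside; z up, y along the bail. About 0.2 to 0.3 kg. The bail is a 9 mm round rod: uprights at y = +-48 mm, top bar along y with its axis 121 mm above the origin (76 mm above the basket's rim). The other metal tray on the bench has no bail.
- bail (a point): Middle of the bail's top bar, on its axis; axes of the basket.
- casting: Loose metal partial-denture casting, a horseshoe 35 x 50 x 10 mm lying in the basket; origin at its underside.
- hatch (a joint): Sliding hatch: metres from shut (0) along the cabinet's +y to fully open (0.165); it starts open and stays where left; slides with about 3 N. The plate is 172 x 158 x 5 mm and lies on the frame without rubbing it, its top 6 mm above the frame's top.
- hatch_grip (a point): Middle of the black bar handle on the hatch: a 10 mm round bar along x, 80 mm long, its axis 36 mm above the frame's top (30 mm above the plate).
- tray: Bystander: open aluminium tray 90 x 130 x 34 mm, no bail. Origin: centre of underside.
- bowl: Bystander: black rubber mixing bowl, rim diameter 110 mm, 60 mm high. Origin: centre of underside.
- articulator: Bystander: dental articulator with plaster models, 85 x 70 x 86 mm. Origin: centre of underside.
- denture: Bystander: pink horseshoe denture, about 60 x 65 x 20 mm. Origin: underside.
- jar: Bystander: white jar, diameter 56, 75 mm high. Origin: centre of underside.
- spatula: Bystander: plaster spatula 200 mm long lying flat.
- carver: Bystander: wax carver with dark wooden handle, 150 mm long, lying flat.

How it is judged (in metres and radians):
On the way, in this order (a step that is already met when the one before it is completed fails the run):
1. the basket is lifted clear of the bench, casting in it (height (world z) of basket above 0.04 m and z of casting in the frame of basket below 0.03 m), for 0.2 s.
2. the bail is pressed home on the floor of both prong slots (over 2.5 N on each), below the catches (contact force between basket and slot_floor_right above 2.5 N and contact force between basket and slot_floor_left above 2.5 N), for 0.15 s.
At the end, for the whole second after the job is handed in: The basket hangs at rest on the hook, its bail bar on the floor of both slots (below the ball catches), upright within 0.2 rad, the casting in it; the hatch is shut to within 6 mm (contact force between basket and slot_floor_right above 0.3 N and contact force between basket and slot_floor_left above 0.3 N and horizontal distance between bail and hook_nominal below 0.012 m and angle between basket's own z axis and vertical below 0.2 rad and linear speed of basket below 0.03 m/s and horizontal distance between casting and basket below 0.04 m and z of casting in the frame of basket between -0.005 and 0.03 m and value of joint hatch below 0.006 m); the robot touches nothing.
It fails at once if the frame of the opening is touched (over 0.5 N) (contact force between frame and anything else above 0.5 N).
It fails at once if the hook is loaded with more than 25 N (contact force between rack and anything else above 25 N).
It fails at once if the basket is tipped by more than 0.6 rad (angle between basket's own z axis and vertical above 0.6 rad).
It fails at once if a bystander is moved by more than 30 mm (distance of any of tray, bowl, articulator, denture, jar, spatula, carver from where it was at the start of the episode above 0.03 m).
It also fails if it takes over 64 s, if anything falls off the work surface, if the arm or the gripper's body presses on something with over 40 N, if the wrist force passes 120 N, or if a joint passes its speed limit or range.

### The arm

A 6-joint arm with a two-finger parallel gripper is mounted at the origin on the work surface. World frame = base frame: x ahead of the robot, y to its left, z up, the work surface at z = 0. Lengths are in mm, angles in degrees, forces in N, time in s.
With the tool pointing down it reaches from about 275 to 775 mm from the base axis. Payload 14.6 kg.
Tool frame: the origin (TCP) lies at the very end of the fingers, on their centre line; the grasp point (between the pads) lies 19 mm behind it; z points along the fingers, y is the line along which they close (so a half turn about z gives the same grasp; the last joint's range is limited). The gripper opens to 85 mm and grips with 20 to 120 N. Pads are 22 mm wide; open, the fingers measure 114 mm over their backs; the gripper's body (76 mm by 85 mm) begins 54 mm behind the grasp point. The pads swing forward as they close: fully open they stand 13 mm farther back than shut.
Start: joints at [-72.84, 15.075, -2.767, 72.158, 0, 81.102], TCP at [230.618, -471.639, 231.278] pointing down, gripper open.
Joint ranges: [-151.79, 151.79], [-50.71, 97.33], [-67.44, 78.34], [-121.81, 120.89], [-77.56, 73.72], [-180, 180]. Speed limits (degrees/s): [108.29, 108.29, 147.25, 159.86, 180, 180].

### API

Orientations are given as [roll, pitch, yaw] about the fixed x, y, z axes, in that order (R = Rz(yaw) Ry(pitch) Rx(roll)).
In Python, from workcell import r gives the robot as it stands. The module is installed in compiled form; this text tells all that it offers.
- The arm moves only by the tool arm_command, never from a script. Its argument "steps" is a list of rows, each an object of numbers: "hand": the opening, from 0 (shut) to 1 (fully open); "dx", "dy", "dz": the shift along the tool's x, y, z in mm; "rx", "ry", "rz": the turn, a rotation vector about the tool's x, y, z in rad. A call has 1 to 20 rows; each row shifts and turns the commanded pose from where the row before left it, along the tool's axes as they then stand; what a row does not reach is not made up. A row lasts 1/12 s, in which the tool goes at most 41.7 mm and 7.16 degrees, less where a joint would pass 70% of its speed; a pose out of reach is approached as far as the arm can. A call with a gripper value outside its range is refused whole. The fingers move at their own pace and stop on an object; "squeeze" is the grip in N (left out, the last holds). Time passes only in rows, so rows that do not move let the fingers close. It gives the time, the measured TCP pose, the force, the opening and the grip force at its end, in the units of the state.
- r.get_obs(): the state, without advancing time (a new reading comes with each control period).
- r.camera(name): name is "side" or "top" or "wrist"; returns a dict with "pixels" (384x512x3 uint8, red, green, blue), "fx", "fy", "cx", "cy" (pixels), "distortion" ([k1, k2, p1, p2, k3] as OpenCV has them; the pictures are not rectified), "R" (3x3) and "t" (3): a world point X has camera coordinates R X + t. Camera axes: x right, y down, z forward; pixel columns grow to the right and rows downward; lengths in mm; the calibration is good to about 2 mm. A picture is of the moment at which its call begins. There is no depth.
- r.job_done(): hands the job in; it is judged then, once.
The state is a dict: "time": time; "qpos": joint angles; "joint_velocities": joint speeds; "joint_efforts": joint torques, N m; "tcp_pos": TCP position; "tcp_rot": TCP orientation; "ft_force": force on the tool from outside, world axes, zero at the start; "torque": the same for the moment, N m; "finger_gap": finger opening in mm; "grip_force": force on a finger pad.
Only numpy, scipy, OpenCV 4.12 (cv2) and the standard library are available. Lean on these libraries where they do the work, as an engineer would, in place of code of your own. Each camera call takes 0.05 s, during which the arm holds its last target. There are 200 camera calls.

## Working session

There is one attempt and no reset: what is moved stays moved. The work goes in short steps, Python scripts to look and compute and a tool call to move; the robot and the scene stay as the last step left them, time stands still between calls to the robot, and variables do not carry over. Pictures are saved under pics/ and viewed, at most 10 in all, crops included, and the job is handed in when it is done.

Besides the shell and the picture viewer there is one more tool, called after "Call:" as name(argument=value, ...), one argument or row to a line, values as JSON. arm_command: Moves the arm, as the interface text tells. Its arguments: {"type":"object","properties":{"steps":{"type":"array"},"squeeze":{"type":"number"}},"required":["steps"]}

```bash
mkdir -p pics; cat > h.py <<'E'
import numpy as np, cv2, pickle
from workcell import r
def snap(n,f):
    c=r.camera(n); cv2.imwrite(f'pics/{f}.png',cv2.cvtColor(c['pixels'],cv2.COLOR_RGB2BGR)); pickle.dump(c,open(f'pics/{f}.pkl','wb')); return c
def load(f): return pickle.load(open(f'pics/{f}.pkl','rb'))
def K(c): return np.array([[c['fx'],0,c['cx']],[0,c['fy'],c['cy']],[0,0,1.]]),np.array(c['distortion'],float)
def ray(c,p):
    k,d=K(c); u=cv2.undistortPoints(np.array(p,float).reshape(-1,1,2),k,d).reshape(-1,2)
    R=np.array(c['R']);t=np.array(c['t']); D=np.c_[u,np.ones(len(u))]@R; return -R.T@t,D
def onz(c,p,z):
    o,D=ray(c,p); return o+D*((z-o[2])/D[:,2])[:,None]
def proj(c,X):
    k,d=K(c); return cv2.projectPoints(np.array(X,float).reshape(-1,3),cv2.Rodrigues(np.array(c['R']))[0],np.array(c['t'],float),k,d)[0].reshape(-1,2)
E
python3 - <<'E'
from h import *
o=r.get_obs(); print(o)
ims=[snap(n,n+'0') for n in ('side','top','wrist')]
for c in ims: print(-np.array(c['R']).T@c['t'],np.array(c['R'])[2])
E
```

```text
{'time': 0.0, 'qpos': array([-7.28400731e+01,  1.51002328e+01, -2.80407599e+00,  7.21585708e+01,
       -6.36358484e-04,  8.11015504e+01]), 'joint_velocities': array([ 0.0107095 , -0.01345091, -0.01805951,  0.1217095 ,  0.0342377 ,
        0.05179493]), 'joint_efforts': array([-6.90942325e-04, -6.37627316e+01,  3.84559536e+01,  1.42839452e-02,
       -2.14828601e-04, -3.09456418e-06]), 'tcp_pos': array([ 230.53168318, -471.36929176,  230.81044133]), 'tcp_rot': array([-1.79937779e+02, -9.09774422e-03,  2.60583719e+01]), 'ft_force': array([ 0.52545797,  0.03388737, -0.35018551]), 'torque': array([ 0.05510196, -0.03142604, -0.00288361]), 'grip_force': 0.0, 'finger_gap': 85.36412627230942}
[ 276.87089188 -905.1309518   843.65598188] [ 0.1791688   0.74727193 -0.63990874]
[ 272.07939818 -102.16613937 1363.10440345] [ 0.16440585  0.00151198 -0.98639162]
[ 295.40300652 -440.17413866  373.31821265] [-0.25337067 -0.12361896 -0.9594382 ]
```

View pics/side0.png

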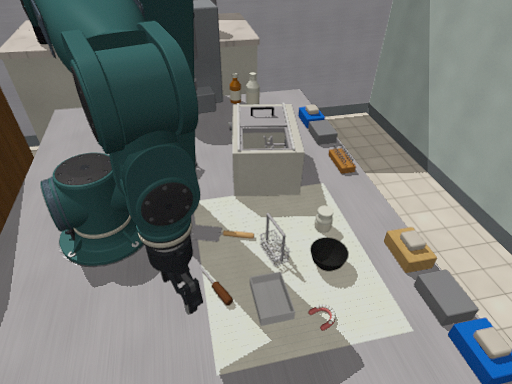

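View pics/top0.png

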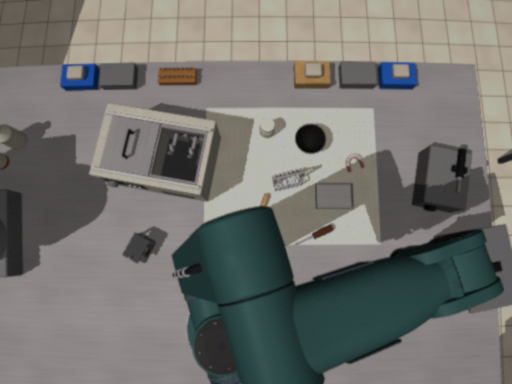

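The side view shows the cabinet at about (266,148), with its open chamber toward the camera. The basket is at (275,240), the tray at (270,297) and the bowl at (328,254). The top view shows the basket at (292,180), the chamber at (180,155) and the hatch handle at (130,143). I'll enlarge the parts that matter.

```bash
python3 - <<'E'
from h import *
t=cv2.imread('pics/top0.png'); s=cv2.imread('pics/side0.png')
f=lambda im,x,y,w,h,k:cv2.resize(im[y:y+h,x:x+w],None,fx=k,fy=k,interpolation=cv2.INTER_CUBIC)
a=f(t,85,95,140,110,3); a2=f(t,260,140,80,66,5)
b=f(s,225,90,84,110,4.5)[:270]; 
W=np.zeros((600,800,3),np.uint8)
W[:330,:420]=a; W[:330,420:800]=a2[:330,:380]
b=f(s,225,95,90,60,4.5); W[330:600,:405]=b
c=f(s,245,205,66,45,6); W[330:600,405:800]=c[:,:395]
cv2.imwrite('pics/comp.png',W)
c=load('top0')
print(onz(c,[[105,104],[216,122],[202,199],[90,178]],195), onz(c,[[292,180],[322,166]],60))
E
```

```text
[[725.02118096 387.63103406 195.        ]
 [660.79406614  27.02452437 195.        ]
 [417.05525985  65.64766328 195.        ]
 [482.85537747 418.53487392 195.        ]] [[ 498.5287124  -220.95941401   60.        ]
 [ 547.19819762 -325.17623732   60.        ]]
```

View pics/comp.png

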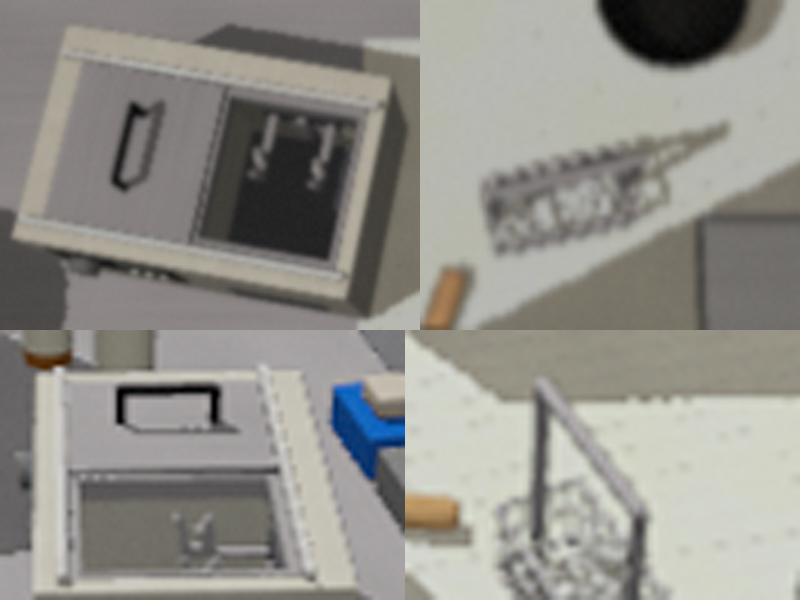

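The composite (3x top crop) shows the cabinet top corners near (68,25), (390,78), (350,315) and (12,240). The prongs are at (268,150) and (325,150), and the bail bar runs from (487,205) to (650,160). In the 6x side crop the bail bar runs from (543,382) to (640,512).

```bash
python3 - <<'E'
from h import *
t=load('top0'); s=load('side0')
a=onz(t,[[273.2,181.2],[305.8,172]],121); b=onz(s,[[268,213.6],[284.2,235.3]],121)
print(a,a.mean(0),b,b.mean(0))
for e in (a,b):
    d=e[0]-e[1]; print(np.degrees(np.arctan2(-d[0],d[1])),np.hypot(*d[:2]))
cr=lambda p:np.array(p)/3+[85-.33,95-.33]
q=onz(t,cr([[68,25],[390,78],[350,315],[12,240]]),195);print(q,q.mean(0))
i=onz(t,cr([[232,97],[357,122],[338,275],[192,240]]),195);print(i,i.mean(0))
c=load('wrist0'); print(c['fx'])
E
```

```text
[[ 484.0946661  -154.19011079  121.        ]
 [ 514.35881721 -260.99439317  121.        ]] [ 499.22674165 -207.59225198  121.        ] [[ 493.38645792 -158.06350005  121.        ]
 [ 515.21600106 -253.38855249  121.        ]] [ 504.30122949 -205.72602627  121.        ]
15.8206528042804 111.00934004490247
12.898396139422628 97.79261002572105
[[728.28113867 380.1337296  195.        ]
 [665.19614587  31.30160324 195.        ]
 [415.00720636  67.62886682 195.        ]
 [493.42671727 423.59099215 195.        ]] [575.47780204 225.66379795 195.        ]
[[645.5856818  197.58403121 195.        ]
 [617.43179029  64.8962016  195.        ]
 [456.03640074  80.76342634 195.        ]
 [492.75562932 232.80003801 195.        ]] [552.95237554 144.01092429 195.        ]
315.2522328919558
```

Call:
arm_command(
  steps=[
    {"dx": 32.4,"dy": -22.2,"dz": -7.4},
    {"dx": 32.4,"dy": -22.2,"dz": -7.4},
    {"dx": 32.4,"dy": -22.2,"dz": -7.4},
    {"dx": 32.4,"dy": -22.2,"dz": -7.4},
    {"dx": 32.4,"dy": -22.2,"dz": -7.4},
    {"dx": 32.4,"dy": -22.2,"dz": -7.4},
    {"dx": 32.4,"dy": -22.2,"dz": -7.4},
    {"dx": 32.4,"dy": -22.2,"dz": -7.4},
    {"dx": 32.4,"dy": -22.2,"dz": -7.4},
    {"dx": 32.4,"dy": -22.2,"dz": -7.4},
    {"dx": 32.4,"dy": -22.2,"dz": -7.4},
    {"dx": 32.4,"dy": -22.2,"dz": -7.4},
    {"dx": 32.4,"dy": -22.2,"dz": -7.4},
    {"dx": 32.4,"dy": -22.2,"dz": -7.4},
    {"dx": 32.4,"dy": -22.2,"dz": -7.4},
    {"dx": 32.4,"dy": -22.2,"dz": -7.4},
  ],
)

```text
$.steps[0]: bad value
```

Call:
arm_command(
  steps=[
    {"rz": -0.118},
    {"rz": -0.118},
    {"rz": -0.118},
    {"rz": -0.118},
    {"rz": -0.118},
    {"rz": -0.118},
    {"rz": -0.118},
    {"rz": -0.118},
    {},
  ],
)

```text
$.steps[0]: bad value
```

Call:
arm_command(
  steps=[
    {"hand": 1,"dx": 32.4,"dy": -22.2,"dz": -7.4,"rx": 0,"ry": 0,"rz": 0},
  ],
)

```text
time: 0.23
tcp_pos: [248.4, -440.4, 236.9]
tcp_rot: [-179.9, 0.0, 25.9]
ft_force: [2.3, -0.4, 0.4]
finger_gap: 85.0
grip_force: 0.0
```

Call:
arm_command(
  steps=[
    {"hand": 1,"dx": 32.4,"dy": -22.2,"dz": -7.4,"rx": 0,"ry": 0,"rz": 0},
    {"hand": 1,"dx": 32.4,"dy": -22.2,"dz": -7.4,"rx": 0,"ry": 0,"rz": 0},
    {"hand": 1,"dx": 32.4,"dy": -22.2,"dz": -7.4,"rx": 0,"ry": 0,"rz": 0},
    {"hand": 1,"dx": 32.4,"dy": -22.2,"dz": -7.4,"rx": 0,"ry": 0,"rz": 0},
    {"hand": 1,"dx": 32.4,"dy": -22.2,"dz": -7.4,"rx": 0,"ry": 0,"rz": 0},
    {"hand": 1,"dx": 32.4,"dy": -22.2,"dz": -7.4,"rx": 0,"ry": 0,"rz": 0},
    {"hand": 1,"dx": 32.4,"dy": -22.2,"dz": -7.4,"rx": 0,"ry": 0,"rz": 0},
    {"hand": 1,"dx": 32.4,"dy": -22.2,"dz": -7.4,"rx": 0,"ry": 0,"rz": 0},
    {"hand": 1,"dx": 32.4,"dy": -22.2,"dz": -7.4,"rx": 0,"ry": 0,"rz": 0},
    {"hand": 1,"dx": 32.4,"dy": -22.2,"dz": -7.4,"rx": 0,"ry": 0,"rz": 0},
    {"hand": 1,"dx": 32.4,"dy": -22.2,"dz": -7.4,"rx": 0,"ry": 0,"rz": 0},
    {"hand": 1,"dx": 32.4,"dy": -22.2,"dz": -7.4,"rx": 0,"ry": 0,"rz": 0},
    {"hand": 1,"dx": 32.4,"dy": -22.2,"dz": -7.4,"rx": 0,"ry": 0,"rz": 0},
    {"hand": 1,"dx": 32.4,"dy": -22.2,"dz": -7.4,"rx": 0,"ry": 0,"rz": 0},
    {"hand": 1,"dx": 32.4,"dy": -22.2,"dz": -7.4,"rx": 0,"ry": 0,"rz": 0},
  ],
)

```text
time: 1.48
tcp_pos: [540.7, 77.3, 349.9]
tcp_rot: [180.0, 0.0, 26.1]
ft_force: [-0.2, -1.5, 0.1]
finger_gap: 85.6
grip_force: 0.0
```

Call:
arm_command(
  steps=[
    {"hand": 1,"dx": 0,"dy": 0,"dz": 0,"rx": 0,"ry": 0,"rz": -0.118},
    {"hand": 1,"dx": 0,"dy": 0,"dz": 0,"rx": 0,"ry": 0,"rz": -0.118},
    {"hand": 1,"dx": 0,"dy": 0,"dz": 0,"rx": 0,"ry": 0,"rz": -0.118},
    {"hand": 1,"dx": 0,"dy": 0,"dz": 0,"rx": 0,"ry": 0,"rz": -0.118},
    {"hand": 1,"dx": 0,"dy": 0,"dz": 0,"rx": 0,"ry": 0,"rz": -0.118},
    {"hand": 1,"dx": 0,"dy": 0,"dz": 0,"rx": 0,"ry": 0,"rz": -0.118},
    {"hand": 1,"dx": 0,"dy": 0,"dz": 0,"rx": 0,"ry": 0,"rz": -0.118},
    {"hand": 1,"dx": 0,"dy": 0,"dz": 0,"rx": 0,"ry": 0,"rz": -0.118},
    {"hand": 1,"dx": 0,"dy": 0,"dz": 0,"rx": 0,"ry": 0,"rz": 0},
    {"hand": 1,"dx": 0,"dy": 0,"dz": 0,"rx": 0,"ry": 0,"rz": 0},
  ],
)

```text
time: 2.32
tcp_pos: [540.2, 75.2, 349.5]
tcp_rot: [-180.0, 0.0, 79.9]
ft_force: [0.0, -0.1, -0.0]
finger_gap: 85.2
grip_force: 0.0
```

```bash
python3 - <<'E'
from h import *
c=snap('wrist','w1'); snap('side','side1'); snap('top','top1')
print(-np.array(c['R']).T@c['t'],np.array(c['R']))
im=cv2.imread('pics/w1.png'); cv2.imwrite('pics/w1b.png',cv2.resize(im,(800,600),interpolation=cv2.INTER_CUBIC))
E
```

```text
[553.12417548 145.72261108 491.95230898] [[ 9.84768323e-01 -1.73871273e-01  3.60806783e-04]
 [-1.66882185e-01 -9.44597157e-01  2.82642085e-01]
 [-4.88025220e-02 -2.78397184e-01 -9.59225376e-01]]
```

View pics/w1b.png

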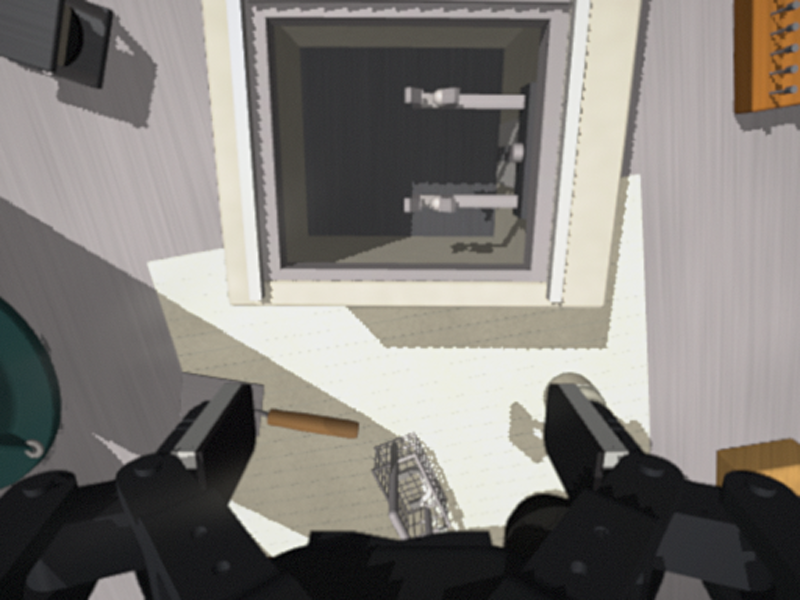

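The wrist view (x1.5625) shows the frame's inner corners near (268,17), (552,17), (533,268) and (280,268). The prong tips are at (405,97) and (405,204), and the basket is at (415,480). I'll zoom in for accuracy.

```bash
python3 - <<'E'
from h import *
im=cv2.imread('pics/w1.png'); s=cv2.imread('pics/side1.png')
W=np.zeros((600,800,3),np.uint8)
f=lambda im,x,y,w,h,k:cv2.resize(im[y:y+h,x:x+w],None,fx=k,fy=k,interpolation=cv2.INTER_CUBIC)
W[:540,:600]=f(im,160,0,200,180,3)
W[300:600,600:]=f(s,250,115,40,60,5)
W[:300,600:]=f(s,250,205,40,60,5)
cv2.imwrite('pics/c2.png',W)
E
```

```text
(no output)
```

View pics/c2.png

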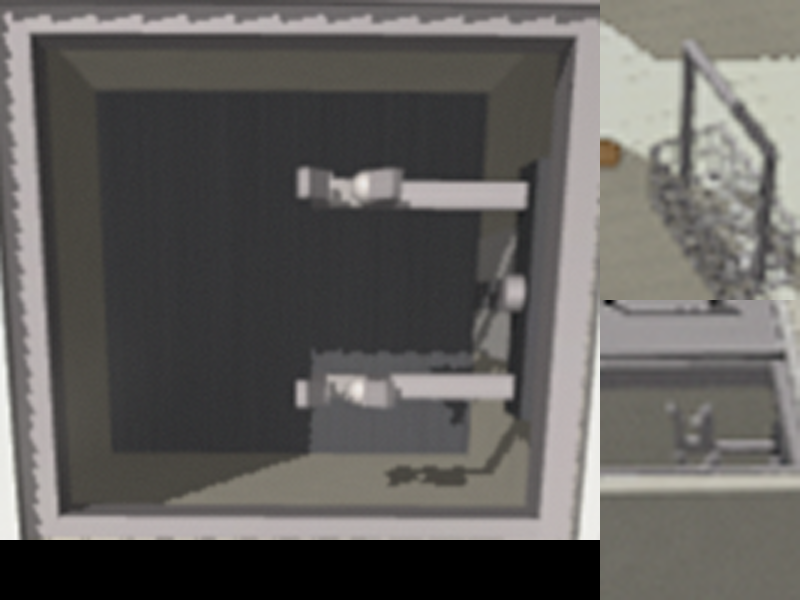

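The crop (x3, offset 160,0) shows inner corners at (30,35), (577,37), (540,518) and (58,516). The front-top prong tips are at (298,183) and (297,392), the rear post ends at x≈401/394, and the arm roots are at (527,194) and (514,386). In the side crop the bail runs from (688,45) to (772,155), and the nearer prong's tips are at about (672,405) and (708,403).

```bash
python3 - <<'E'
from h import *
c=load('w1'); s=load('side1')
px=lambda p:(np.array(p,float)+.5)/3-.5+[160,0]
C=onz(c,px([[30,35],[577,37],[540,518],[58,516]]),195)[:,:2]
# fit rigid: FL, RL, RR, FR corners in opening axes
M=np.array([[-77.5,70],[77.5,70],[77.5,-70],[-77.5,-70]])
ce=C.mean(0);D=C-ce
yaw=np.arctan2((M[:,0]*D[:,1]-M[:,1]*D[:,0]).sum(),(M*D).sum())
Rz=np.array([[np.cos(yaw),-np.sin(yaw)],[np.sin(yaw),np.cos(yaw)]])
print('opening',ce,np.degrees(yaw)); print((D@Rz).round(1))
def op(P): return np.c_[(P[:,:2]-ce)@Rz,P[:,2]].round(1)
for z in (160,170,180,190): print(z,op(onz(c,px([[298,183],[297,392],[401,183],[394,392]]),z)).tolist())
for z in (125,135,145,155,165): print('arm',z,op(onz(c,px([[527,181],[527,208],[514,374],[514,399]]),z)).tolist())
ps=lambda p:(np.array(p,float)+.5)/5-.5+[250-120,115-60]
for z in (160,170,180,190): print('side',z,op(onz(s,ps([[672,405],[708,403]]),z)).tolist())
# bail
pb=lambda p:(np.array(p,float)+.5)/5-.5+[250-120,205]
b=onz(s,pb([[688,45],[772,155]]),121);d=b[0]-b[1];print(b,b.mean(0),np.degrees(np.arctan2(-d[0],d[1])))
w=onz(c,(np.array([[391,443],[402,535]])+.5)/1.5625-.5,121);d=w[0]-w[1];print(w,np.degrees(np.arctan2(-d[0],d[1])))
E
```

```text
opening [557.86413968 147.8182941 ] -10.274954763560212
[[-77.2  69.4]
 [ 77.4  69.7]
 [ 77.4 -69.5]
 [-77.6 -69.6]]
160 [[-0.9, 34.3, 160.0], [-0.7, -33.2, 160.0], [32.8, 34.5, 160.0], [32.9, -33.0, 160.0]]
170 [[-1.0, 33.2, 170.0], [-0.8, -32.3, 170.0], [31.7, 33.4, 170.0], [31.8, -32.1, 170.0]]
180 [[-1.1, 32.1, 180.0], [-0.9, -31.4, 180.0], [30.6, 32.3, 180.0], [30.6, -31.2, 180.0]]
190 [[-1.2, 31.0, 190.0], [-1.0, -30.5, 190.0], [29.5, 31.1, 190.0], [29.5, -30.3, 190.0]]
arm 125 [[82.4, 39.5, 125.0], [83.0, 30.3, 125.0], [82.4, -29.1, 125.0], [83.0, -38.6, 125.0]]
arm 135 [[80.0, 38.4, 135.0], [80.6, 29.4, 135.0], [80.0, -28.4, 135.0], [80.6, -37.6, 135.0]]
arm 145 [[77.6, 37.2, 145.0], [78.3, 28.5, 145.0], [77.6, -27.7, 145.0], [78.3, -36.6, 145.0]]
arm 155 [[75.3, 36.1, 155.0], [75.9, 27.6, 155.0], [75.3, -27.0, 155.0], [75.9, -35.6, 155.0]]
arm 165 [[72.9, 34.9, 165.0], [73.5, 26.7, 165.0], [72.9, -26.3, 165.0], [73.5, -34.7, 165.0]]
side 160 [[3.4, 71.2, 160.0], [30.5, 73.3, 160.0]]
side 170 [[2.0, 54.3, 170.0], [28.7, 56.3, 170.0]]
side 180 [[0.7, 37.4, 180.0], [27.0, 39.3, 180.0]]
side 190 [[-0.7, 20.5, 190.0], [25.2, 22.4, 190.0]]
[[ 491.06485693 -157.55111304  121.        ]
 [ 514.34731526 -254.36593187  121.        ]] [ 502.70608609 -205.95852245  121.        ] 13.521975539203357
[[ 505.05125664  -85.66867185  121.        ]
 [ 497.67996599 -182.67980692  121.        ]] -4.345210867569087
```

Call:
arm_command(
  steps=[
    {"hand": 1,"dx": -35.4,"dy": 1.5,"dz": 16.2,"rx": 0,"ry": 0,"rz": 0},
    {"hand": 1,"dx": -35.4,"dy": 1.5,"dz": 16.2,"rx": 0,"ry": 0,"rz": 0},
    {"hand": 1,"dx": -35.4,"dy": 1.5,"dz": 16.2,"rx": 0,"ry": 0,"rz": 0},
    {"hand": 1,"dx": -35.4,"dy": 1.5,"dz": 16.2,"rx": 0,"ry": 0,"rz": 0},
    {"hand": 1,"dx": -35.4,"dy": 1.5,"dz": 16.2,"rx": 0,"ry": 0,"rz": 0},
    {"hand": 1,"dx": -35.4,"dy": 1.5,"dz": 16.2,"rx": 0,"ry": 0,"rz": 0},
    {"hand": 1,"dx": -35.4,"dy": 1.5,"dz": 16.2,"rx": 0,"ry": 0,"rz": 0},
    {"hand": 1,"dx": -35.4,"dy": 1.5,"dz": 16.2,"rx": 0,"ry": 0,"rz": 0},
    {"hand": 1,"dx": 0,"dy": 0,"dz": 0,"rx": 0,"ry": 0,"rz": -0.103},
    {"hand": 1,"dx": 0,"dy": 0,"dz": 0,"rx": 0,"ry": 0,"rz": -0.103},
    {"hand": 1,"dx": 0,"dy": 0,"dz": 0,"rx": 0,"ry": 0,"rz": -0.103},
    {"hand": 1,"dx": 0,"dy": 0,"dz": 0,"rx": 0,"ry": 0,"rz": -0.103},
    {"hand": 1,"dx": 0,"dy": 0,"dz": 0,"rx": 0,"ry": 0,"rz": 0},
    {"hand": 1,"dx": 0,"dy": 0,"dz": 0,"rx": 0,"ry": 0,"rz": 0},
  ],
)

```text
time: 3.63
tcp_pos: [503.6, -205.9, 220.0]
tcp_rot: [-180.0, -0.0, 103.5]
ft_force: [-0.2, -0.0, -0.1]
finger_gap: 85.1
grip_force: 0.0
```

```bash
python3 - <<'E'
from h import *
c=snap('wrist','w2')
im=cv2.imread('pics/w2.png'); cv2.imwrite('pics/w2b.png',cv2.resize(im,(800,600),interpolation=cv2.INTER_CUBIC))
print(-np.array(c['R']).T@c['t'],r.get_obs()['tcp_pos'],r.get_obs()['tcp_rot'])
print(proj(c,[[491.06,-157.6,121],[514.3,-254.4,121]])*1.5625)
E
```

```text
[ 487.13641629 -136.22953609  362.50232069] [ 503.65739941 -205.86648103  220.09288424] [1.79998612e+02 1.24311041e-03 1.03482319e+02]
[[396.35704815 202.79907967]
 [396.50958632 389.91372983]]
```

View pics/w2b.png

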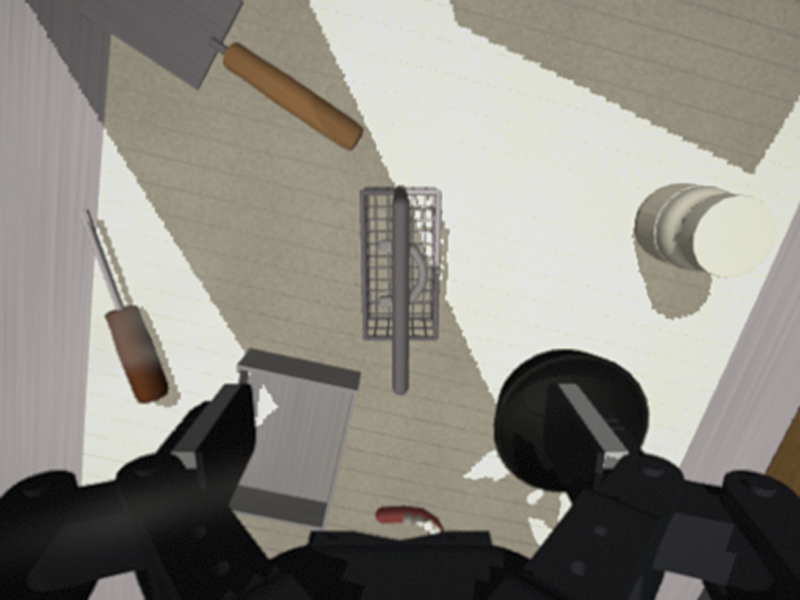

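The wrist view shows the bail bar vertical in the picture at column 400, from row 190 to 393. It lies within 1–2 mm of the tool plane. The casting is in the basket and the bowl and tray are low, so I can go down and grip.

Call:
arm_command(
  steps=[
    {"hand": 1,"dx": 0,"dy": 1,"dz": 30,"rx": 0,"ry": 0,"rz": 0},
    {"hand": 1,"dx": 0,"dy": 0,"dz": 30,"rx": 0,"ry": 0,"rz": 0},
    {"hand": 1,"dx": 0,"dy": 0,"dz": 30,"rx": 0,"ry": 0,"rz": 0},
    {"hand": 1,"dx": 0,"dy": 0,"dz": 28,"rx": 0,"ry": 0,"rz": 0},
    {"hand": 1,"dx": 0,"dy": 0,"dz": 0,"rx": 0,"ry": 0,"rz": 0},
    {"hand": 0.5,"dx": 0,"dy": 0,"dz": 0,"rx": 0,"ry": 0,"rz": 0},
    {"hand": 0.3,"dx": 0,"dy": 0,"dz": 0,"rx": 0,"ry": 0,"rz": 0},
    {"hand": 0,"dx": 0,"dy": 0,"dz": 0,"rx": 0,"ry": 0,"rz": 0},
    {"hand": 0,"dx": 0,"dy": 0,"dz": 0,"rx": 0,"ry": 0,"rz": 0},
    {"hand": 0,"dx": 0,"dy": 0,"dz": 0,"rx": 0,"ry": 0,"rz": 0},
    {"hand": 0,"dx": 0,"dy": 0,"dz": 0,"rx": 0,"ry": 0,"rz": 0},
    {"hand": 0,"dx": 0,"dy": 0,"dz": 0,"rx": 0,"ry": 0,"rz": 0},
  ],
  squeeze=60,
)

```text
time: 4.68
tcp_pos: [504.8, -205.8, 102.7]
tcp_rot: [180.0, 0.0, 103.7]
ft_force: [-1.7, -0.3, 5.9]
finger_gap: 7.1
grip_force: 58.6
```

Call:
arm_command(
  steps=[
    {"hand": 0,"dx": 0,"dy": 0,"dz": -5,"rx": 0,"ry": 0,"rz": 0},
    {"hand": 0,"dx": 0,"dy": 0,"dz": -12,"rx": 0,"ry": 0,"rz": 0},
    {"hand": 0,"dx": 0,"dy": 0,"dz": -25,"rx": 0,"ry": 0,"rz": 0},
    {"hand": 0,"dx": 0,"dy": 0,"dz": -30,"rx": 0,"ry": 0,"rz": 0},
    {"hand": 0,"dx": 0,"dy": 0,"dz": -30,"rx": 0,"ry": 0,"rz": 0.03},
    {"hand": 0,"dx": 0,"dy": 0,"dz": -30,"rx": 0,"ry": 0,"rz": 0.06},
    {"hand": 0,"dx": 0,"dy": 0,"dz": -30,"rx": 0,"ry": 0,"rz": 0.06},
    {"hand": 0,"dx": 0,"dy": 0,"dz": -30,"rx": 0,"ry": 0,"rz": 0.06},
    {"hand": 0,"dx": 0,"dy": 0,"dz": -25,"rx": 0,"ry": 0,"rz": 0.06},
    {"hand": 0,"dx": 0,"dy": 0,"dz": -15,"rx": 0,"ry": 0,"rz": 0.06},
    {"hand": 0,"dx": 0,"dy": 0,"dz": -6,"rx": 0,"ry": 0,"rz": 0.06},
    {"hand": 0,"dx": 0,"dy": 0,"dz": 0,"rx": 0,"ry": 0,"rz": 0.029},
    {"hand": 0,"dx": 0,"dy": 0,"dz": 0,"rx": 0,"ry": 0,"rz": 0},
  ],
)

```text
time: 5.77
tcp_pos: [504.6, -205.6, 340.6]
tcp_rot: [180.0, 0.0, 79.7]
ft_force: [-0.6, -0.6, -3.0]
finger_gap: 6.9
grip_force: 58.6
```

Call:
arm_command(
  steps=[
    {"hand": 0,"dx": 10,"dy": 0,"dz": 0,"rx": 0,"ry": 0,"rz": 0},
    {"hand": 0,"dx": 20,"dy": 0,"dz": 0,"rx": 0,"ry": 0,"rz": 0},
    {"hand": 0,"dx": 30,"dy": 0.5,"dz": 0,"rx": 0,"ry": 0,"rz": 0},
    {"hand": 0,"dx": 33,"dy": 0.5,"dz": 0,"rx": 0,"ry": 0,"rz": 0},
    {"hand": 0,"dx": 33,"dy": 0.5,"dz": 0,"rx": 0,"ry": 0,"rz": 0},
    {"hand": 0,"dx": 33,"dy": 0.5,"dz": 0,"rx": 0,"ry": 0,"rz": 0},
    {"hand": 0,"dx": 33,"dy": 0.5,"dz": 0,"rx": 0,"ry": 0,"rz": 0},
    {"hand": 0,"dx": 33,"dy": 0.5,"dz": 0,"rx": 0,"ry": 0,"rz": 0},
    {"hand": 0,"dx": 33,"dy": 0.5,"dz": 0,"rx": 0,"ry": 0,"rz": 0},
    {"hand": 0,"dx": 33,"dy": 0.5,"dz": 0,"rx": 0,"ry": 0,"rz": 0},
    {"hand": 0,"dx": 33,"dy": 0,"dz": 0,"rx": 0,"ry": 0,"rz": 0},
    {"hand": 0,"dx": 23,"dy": 0,"dz": 0,"rx": 0,"ry": 0,"rz": 0},
    {"hand": 0,"dx": 10.4,"dy": 0,"dz": 0,"rx": 0,"ry": 0,"rz": 0},
    {"hand": 0,"dx": 0,"dy": 0,"dz": 0,"rx": 0,"ry": 0,"rz": 0},
    {"hand": 0,"dx": 0,"dy": 0,"dz": 0,"rx": 0,"ry": 0,"rz": 0},
  ],
)

```text
time: 7.02
tcp_pos: [571.8, 145.6, 339.8]
tcp_rot: [-180.0, 0.0, 79.8]
ft_force: [0.1, -0.5, -1.5]
finger_gap: 6.7
grip_force: 58.6
```

```bash
python3 - <<'E'
from h import *
c=snap('wrist','w3');snap('side','side3')
im=cv2.imread('pics/w3.png'); s=cv2.imread('pics/side3.png')
W=np.zeros((600,800,3),np.uint8); W[:384,:512]=im; W[:480,512:800]=cv2.resize(s[60:220,216:312],None,fx=3,fy=3)
cv2.imwrite('pics/c3.png',W)
print(proj(c,[[572.6,145.1,357]]),proj(load('side3'),[[572.6,145.1,357]]),r.get_obs()['tcp_rot'])
E
```

```text
[[256.26543127 268.27116276]] [[270.51552     93.37029969]] [-1.79992433e+02  1.46105156e-02  7.97227535e+01]
```

View pics/c3.png

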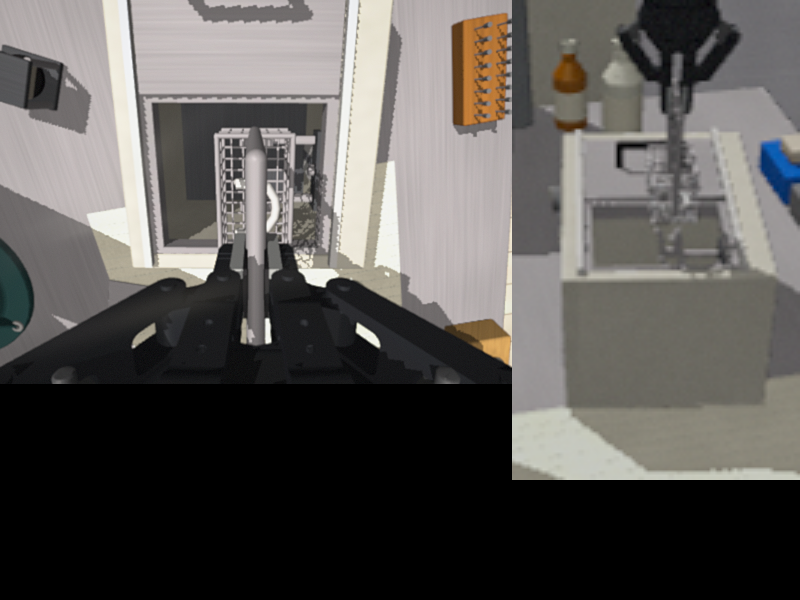

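The bar is centred between the fingers (column 256) and the basket hangs straight. Coming straight down would put the basket onto the prongs. So I'll enter 46 mm forward of the hook, lower the basket in front of the prongs, slide back and press down.

```bash
python3 - <<'E'
from h import *
c=load('w2'); p=onz(c,(np.array([[400,187],[400,394]])+.5)/1.5625-.5,121)
tx=np.array([-.233,.972,0]);ty=np.array([.972,.233,0]); 
for q in p: print((q-[503.65,-205.87,121])@tx,(q-[503.65,-205.87,121])@ty)
E
```

```text
57.44993880135313 0.6220935299168956
-51.923428296219896 0.7807843703273364
```

Call:
arm_command(
  steps=[
    {"hand": 0,"dx": 0,"dy": -6,"dz": 0,"rx": 0,"ry": 0,"rz": 0},
    {"hand": 0,"dx": 0,"dy": -10,"dz": 0,"rx": 0,"ry": 0,"rz": 0},
    {"hand": 0,"dx": 0,"dy": -10,"dz": 0,"rx": 0,"ry": 0,"rz": 0},
    {"hand": 0,"dx": 0,"dy": -10,"dz": 0,"rx": 0,"ry": 0,"rz": 0},
    {"hand": 0,"dx": 0,"dy": -6,"dz": 0,"rx": 0,"ry": 0,"rz": 0},
    {"hand": 0,"dx": 0,"dy": -4,"dz": 0,"rx": 0,"ry": 0,"rz": 0},
    {"hand": 0,"dx": 0,"dy": 0,"dz": 0,"rx": 0,"ry": 0,"rz": 0},
    {"hand": 0,"dx": 0,"dy": 0,"dz": 0,"rx": 0,"ry": 0,"rz": 0},
  ],
)

```text
time: 7.78
tcp_pos: [527.0, 153.3, 340.2]
tcp_rot: [180.0, -0.0, 79.7]
ft_force: [0.4, 0.4, -2.2]
finger_gap: 6.7
grip_force: 58.6
```

Call:
arm_command(
  steps=[
    {"hand": 0,"dx": 0,"dy": -2,"dz": 5,"rx": 0,"ry": 0,"rz": 0},
    {"hand": 0,"dx": 0,"dy": -1,"dz": 10,"rx": 0,"ry": 0,"rz": 0},
    {"hand": 0,"dx": 0,"dy": 0,"dz": 15,"rx": 0,"ry": 0,"rz": 0},
    {"hand": 0,"dx": 0,"dy": 0,"dz": 15,"rx": 0,"ry": 0,"rz": 0},
    {"hand": 0,"dx": 0,"dy": 0,"dz": 15,"rx": 0,"ry": 0,"rz": 0},
    {"hand": 0,"dx": 0,"dy": 0,"dz": 15,"rx": 0,"ry": 0,"rz": 0},
    {"hand": 0,"dx": 0,"dy": 0,"dz": 15,"rx": 0,"ry": 0,"rz": 0},
    {"hand": 0,"dx": 0,"dy": 0,"dz": 15,"rx": 0,"ry": 0,"rz": 0},
    {"hand": 0,"dx": 0,"dy": 0,"dz": 15,"rx": 0,"ry": 0,"rz": 0},
    {"hand": 0,"dx": 0,"dy": 0,"dz": 15,"rx": 0,"ry": 0,"rz": 0},
    {"hand": 0,"dx": 0,"dy": 0,"dz": 15,"rx": 0,"ry": 0,"rz": 0},
    {"hand": 0,"dx": 0,"dy": 0,"dz": 9,"rx": 0,"ry": 0,"rz": 0},
    {"hand": 0,"dx": 0,"dy": 0,"dz": 4,"rx": 0,"ry": 0,"rz": 0},
    {"hand": 0,"dx": 0,"dy": 0,"dz": 0,"rx": 0,"ry": 0,"rz": 0},
    {"hand": 0,"dx": 0,"dy": 0,"dz": 0,"rx": 0,"ry": 0,"rz": 0},
  ],
)

```text
time: 9.03
tcp_pos: [524.2, 154.0, 177.5]
tcp_rot: [180.0, -0.0, 79.7]
ft_force: [0.3, 0.5, -2.0]
finger_gap: 6.7
grip_force: 58.6
```

```bash
python3 - <<'E'
from h import *
c=snap('wrist','w4');s=snap('side','side4')
im=cv2.imread('pics/w4.png'); t=cv2.imread('pics/side4.png')
W=np.zeros((600,800,3),np.uint8); W[:384,:512]=im; W[:480,512:800]=cv2.resize(t[80:176,240:298],(288,480),interpolation=cv2.INTER_CUBIC)
cv2.imwrite('pics/c4.png',W); print(r.get_obs()['ft_force'])
E
```

```text
[ 0.05798174  0.66048797 -3.05839567]
```

View pics/c4.png

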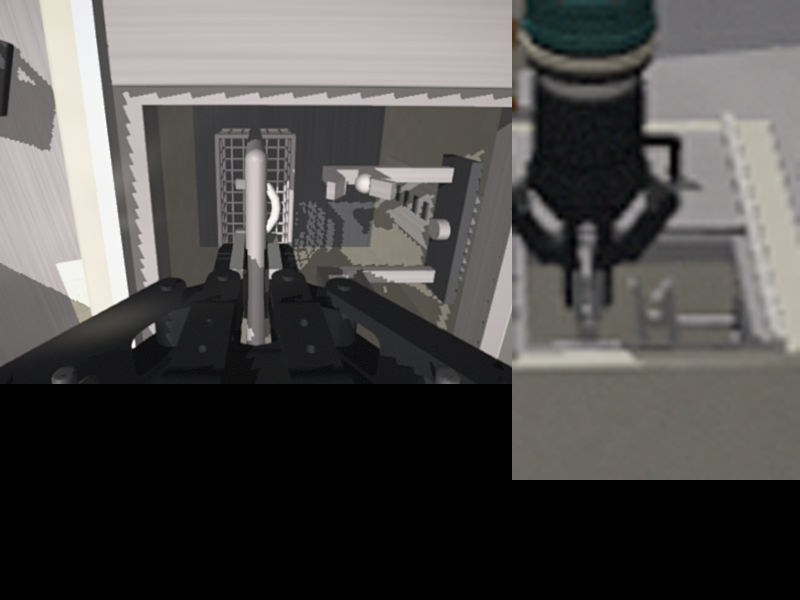

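The basket is inside the opening with the prongs clear to its right. The left prong's front end is at column 325, rows 167–199, and its arm runs to (453,175).

```bash
python3 - <<'E'
from h import *
c=load('w4'); ce=np.array([557.86,147.82]);a=np.radians(-10.27);Rz=np.array([[np.cos(a),-np.sin(a)],[np.sin(a),np.cos(a)]])
for z in (170,175,180,185,190):
    P=onz(c,[[324,167],[325,183],[325,199],[320,273]],z); print(z,((P[:,:2]-ce)@Rz).round(1).tolist())
P=onz(c,[[256,145]],196); print((P[:,:2]-ce)@Rz, (np.array([524.2,154])-ce)@Rz)
E
```

```text
170 [[-0.6, 40.7], [0.4, 32.7], [1.0, 24.4], [1.0, -17.3]]
175 [[-1.7, 41.7], [-0.7, 34.0], [-0.2, 26.0], [-0.2, -14.3]]
180 [[-2.8, 42.8], [-1.9, 35.3], [-1.4, 27.6], [-1.4, -11.3]]
185 [[-3.9, 43.8], [-3.0, 36.6], [-2.5, 29.2], [-2.5, -8.4]]
190 [[-5.0, 44.8], [-4.2, 37.9], [-3.7, 30.7], [-3.7, -5.4]]
[[-33.62276454  54.84352301]] [-34.22253095   0.07984586]
```

Call:
arm_command(
  steps=[
    {"hand": 0,"dx": 0,"dy": 4,"dz": 0,"rx": 0,"ry": 0,"rz": 0},
    {"hand": 0,"dx": 0,"dy": 7,"dz": 0,"rx": 0,"ry": 0,"rz": 0},
    {"hand": 0,"dx": 0,"dy": 7,"dz": 0,"rx": 0,"ry": 0,"rz": 0},
    {"hand": 0,"dx": 0,"dy": 7,"dz": 0,"rx": 0,"ry": 0,"rz": 0},
    {"hand": 0,"dx": 0,"dy": 7,"dz": 0,"rx": 0,"ry": 0,"rz": 0},
    {"hand": 0,"dx": 0,"dy": 7,"dz": 0,"rx": 0,"ry": 0,"rz": 0},
    {"hand": 0,"dx": 0,"dy": 6,"dz": 0,"rx": 0,"ry": 0,"rz": 0},
    {"hand": 0,"dx": 0,"dy": 4.3,"dz": 0,"rx": 0,"ry": 0,"rz": 0},
    {"hand": 0,"dx": 0,"dy": 0,"dz": 0,"rx": 0,"ry": 0,"rz": 0},
    {"hand": 0,"dx": 0,"dy": 0,"dz": 0,"rx": 0,"ry": 0,"rz": 0},
    {"hand": 0,"dx": 0,"dy": 0,"dz": 0,"rx": 0,"ry": 0,"rz": 0},
  ],
)

```text
time: 10.05
tcp_pos: [572.3, 145.3, 177.1]
tcp_rot: [-180.0, 0.0, 79.7]
ft_force: [0.3, 0.5, -1.2]
finger_gap: 6.5
grip_force: 58.6
```

```bash
python3 - <<'E'
from h import *
c=snap('wrist','w5');s=snap('side','side5')
im=cv2.imread('pics/w5.png'); t=cv2.imread('pics/side5.png')
W=np.zeros((600,800,3),np.uint8); W[:480,:512]=cv2.resize(im[100:300,150:363],(512,480),interpolation=cv2.INTER_CUBIC); W[:480,512:800]=cv2.resize(t[80:176,240:298],(288,480),interpolation=cv2.INTER_CUBIC)
cv2.imwrite('pics/c5.png',W); o=r.get_obs();print(o['ft_force'],(o['tcp_pos'][:2]-[557.86,147.82])@np.array([[.98398,.17829],[-.17829,.98398]]))
E
```

```text
[-0.19875144  0.34439134 -2.55131292] [14.55122333  0.13177389]
```

View pics/c5.png

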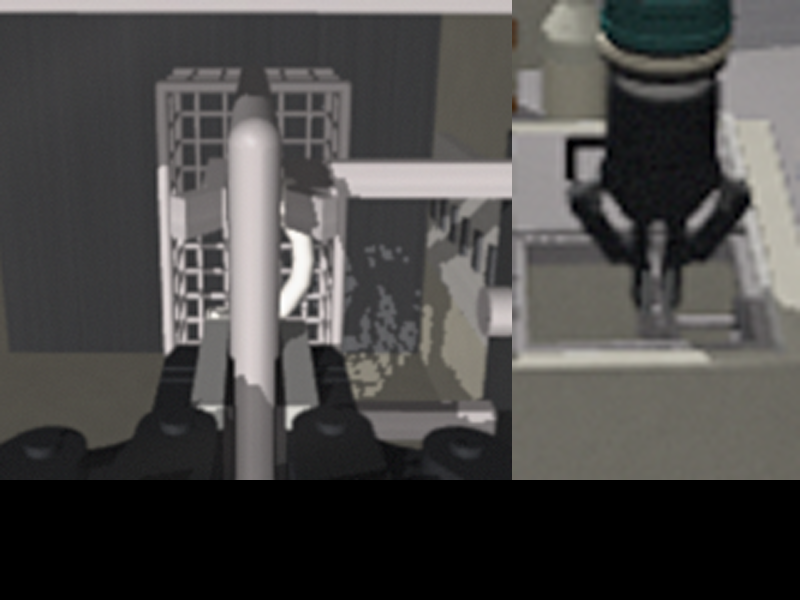

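The bar (columns 229–280) sits centred over the left prong (170–338). I'll feel my way down.

Call:
arm_command(
  steps=[
    {"hand": 0,"dx": 0,"dy": 0,"dz": 3,"rx": 0,"ry": 0,"rz": 0},
    {"hand": 0,"dx": 0,"dy": 0,"dz": 3,"rx": 0,"ry": 0,"rz": 0},
    {"hand": 0,"dx": 0,"dy": 0,"dz": 3,"rx": 0,"ry": 0,"rz": 0},
    {"hand": 0,"dx": 0,"dy": 0,"dz": 3,"rx": 0,"ry": 0,"rz": 0},
    {"hand": 0,"dx": 0,"dy": 0,"dz": 0,"rx": 0,"ry": 0,"rz": 0},
  ],
)

```text
time: 10.57
tcp_pos: [572.1, 145.2, 164.3]
tcp_rot: [-179.9, 0.0, 79.7]
ft_force: [-0.5, 0.6, -3.0]
finger_gap: 6.9
grip_force: 58.6
```

Call:
arm_command(
  steps=[
    {"hand": 0,"dx": 0,"dy": 0,"dz": 2,"rx": 0,"ry": 0,"rz": 0},
    {"hand": 0,"dx": 0,"dy": 0,"dz": 2,"rx": 0,"ry": 0,"rz": 0},
    {"hand": 0,"dx": 0,"dy": 0,"dz": 0,"rx": 0,"ry": 0,"rz": 0},
  ],
)

```text
time: 10.82
tcp_pos: [572.4, 145.2, 160.7]
tcp_rot: [-180.0, 0.0, 79.7]
ft_force: [-1.3, -0.3, -1.4]
finger_gap: 6.8
grip_force: 58.6
```

Call:
arm_command(
  steps=[
    {"hand": 0,"dx": 0,"dy": 0,"dz": 1.5,"rx": 0,"ry": 0,"rz": 0},
    {"hand": 0,"dx": 0,"dy": 0,"dz": 1.5,"rx": 0,"ry": 0,"rz": 0},
    {"hand": 0,"dx": 0,"dy": 0,"dz": 0,"rx": 0,"ry": 0,"rz": 0},
  ],
)

```text
time: 11.07
tcp_pos: [572.4, 145.3, 157.8]
tcp_rot: [-180.0, 0.0, 79.7]
ft_force: [0.0, 0.4, -2.1]
finger_gap: 7.0
grip_force: 58.6
```

Still free, so I'll continue in small steps.

Call:
arm_command(
  steps=[
    {"hand": 0,"dx": 0,"dy": 0,"dz": 1,"rx": 0,"ry": 0,"rz": 0},
    {"hand": 0,"dx": 0,"dy": 0,"dz": 1,"rx": 0,"ry": 0,"rz": 0},
    {"hand": 0,"dx": 0,"dy": 0,"dz": 0,"rx": 0,"ry": 0,"rz": 0},
  ],
)

```text
time: 11.32
tcp_pos: [571.9, 145.5, 156.2]
tcp_rot: [-179.9, -0.0, 79.8]
ft_force: [-5.0, 1.8, 2.9]
finger_gap: 6.7
grip_force: 59.2
```

Call:
arm_command(
  steps=[
    {"hand": 0,"dx": 0,"dy": 0,"dz": 1,"rx": 0,"ry": 0,"rz": 0},
    {"hand": 0,"dx": 0,"dy": 0,"dz": 1,"rx": 0,"ry": 0,"rz": 0},
    {"hand": 0,"dx": 0,"dy": 0,"dz": 0,"rx": 0,"ry": 0,"rz": 0},
  ],
)

```text
time: 11.57
tcp_pos: [571.4, 145.5, 154.0]
tcp_rot: [-179.9, -0.0, 79.8]
ft_force: [-7.4, 1.5, 1.0]
finger_gap: 6.9
grip_force: 59.0
```

Call:
arm_command(
  steps=[
    {"hand": 0,"dx": 0,"dy": 0,"dz": 1,"rx": 0,"ry": 0,"rz": 0},
    {"hand": 0,"dx": 0,"dy": 0,"dz": 1,"rx": 0,"ry": 0,"rz": 0},
    {"hand": 0,"dx": 0,"dy": 0,"dz": 0,"rx": 0,"ry": 0,"rz": 0},
  ],
)

```text
time: 11.82
tcp_pos: [571.1, 145.5, 151.6]
tcp_rot: [-179.8, 0.0, 79.8]
ft_force: [-7.2, 2.0, -2.6]
finger_gap: 7.0
grip_force: 58.7
```

Ball contact came at about TCP 156.5, and the bar has now passed the ball centres. I expect the floor near TCP 142–143.

Call:
arm_command(
  steps=[
    {"hand": 0,"dx": 0,"dy": 0,"dz": 1,"rx": 0,"ry": 0,"rz": 0},
    {"hand": 0,"dx": 0,"dy": 0,"dz": 1,"rx": 0,"ry": 0,"rz": 0},
    {"hand": 0,"dx": 0,"dy": 0,"dz": 0,"rx": 0,"ry": 0,"rz": 0},
  ],
)

```text
time: 12.07
tcp_pos: [571.0, 145.4, 149.4]
tcp_rot: [-179.8, 0.0, 79.8]
ft_force: [-6.6, 1.1, -4.0]
finger_gap: 6.7
grip_force: 58.6
```

Call:
arm_command(
  steps=[
    {"hand": 0,"dx": 0,"dy": 0,"dz": 1,"rx": 0,"ry": 0,"rz": 0},
    {"hand": 0,"dx": 0,"dy": 0,"dz": 1,"rx": 0,"ry": 0,"rz": 0},
    {"hand": 0,"dx": 0,"dy": 0,"dz": 0,"rx": 0,"ry": 0,"rz": 0},
  ],
)

```text
time: 12.32
tcp_pos: [570.9, 145.5, 147.3]
tcp_rot: [-179.8, 0.0, 79.8]
ft_force: [-6.0, 1.8, -5.7]
finger_gap: 6.6
grip_force: 58.4
```

Call:
arm_command(
  steps=[
    {"hand": 0,"dx": 0,"dy": 0,"dz": 1,"rx": 0,"ry": 0,"rz": 0},
    {"hand": 0,"dx": 0,"dy": 0,"dz": 1,"rx": 0,"ry": 0,"rz": 0},
    {"hand": 0,"dx": 0,"dy": 0,"dz": 0,"rx": 0,"ry": 0,"rz": 0},
  ],
)

```text
time: 12.57
tcp_pos: [570.9, 145.4, 145.1]
tcp_rot: [-179.8, 0.0, 79.8]
ft_force: [-5.5, 0.9, -6.6]
finger_gap: 6.7
grip_force: 58.3
```

Call:
arm_command(
  steps=[
    {"hand": 0,"dx": 0,"dy": 0,"dz": 1,"rx": 0,"ry": 0,"rz": 0},
    {"hand": 0,"dx": 0,"dy": 0,"dz": 0.5,"rx": 0,"ry": 0,"rz": 0},
    {"hand": 0,"dx": 0,"dy": 0,"dz": 0,"rx": 0,"ry": 0,"rz": 0},
  ],
)

```text
time: 12.82
tcp_pos: [571.3, 145.3, 143.8]
tcp_rot: [-179.8, 0.0, 79.8]
ft_force: [-4.3, 2.0, -7.3]
finger_gap: 7.0
grip_force: 58.3
```

Call:
arm_command(
  steps=[
    {"hand": 0,"dx": 0,"dy": 0,"dz": 0.5,"rx": 0,"ry": 0,"rz": 0},
    {"hand": 0,"dx": 0,"dy": 0,"dz": 0.5,"rx": 0,"ry": 0,"rz": 0},
    {"hand": 0,"dx": 0,"dy": 0,"dz": 0,"rx": 0,"ry": 0,"rz": 0},
  ],
)

```text
time: 13.07
tcp_pos: [571.9, 145.3, 143.1]
tcp_rot: [-179.9, 0.0, 79.7]
ft_force: [-5.8, 1.3, -7.7]
finger_gap: 6.7
grip_force: 58.3
```

Call:
arm_command(
  steps=[
    {"hand": 0,"dx": 0,"dy": 0,"dz": 0.5,"rx": 0,"ry": 0,"rz": 0},
    {"hand": 0,"dx": 0,"dy": 0,"dz": 0.5,"rx": 0,"ry": 0,"rz": 0},
    {"hand": 0,"dx": 0,"dy": 0,"dz": 0,"rx": 0,"ry": 0,"rz": 0},
  ],
)

```text
time: 13.32
tcp_pos: [572.6, 145.2, 142.5]
tcp_rot: [180.0, 0.0, 79.7]
ft_force: [-3.2, 0.2, -7.2]
finger_gap: 6.6
grip_force: 58.4
```

Call:
arm_command(
  steps=[
    {"hand": 0,"dx": 0,"dy": 0,"dz": 0.5,"rx": 0,"ry": 0,"rz": 0},
    {"hand": 0,"dx": 0,"dy": 0,"dz": 0.5,"rx": 0,"ry": 0,"rz": 0},
    {"hand": 0,"dx": 0,"dy": 0,"dz": 0,"rx": 0,"ry": 0,"rz": 0},
  ],
)

```text
time: 13.57
tcp_pos: [573.1, 145.2, 141.9]
tcp_rot: [179.9, -0.0, 79.7]
ft_force: [-1.0, 0.2, -3.1]
finger_gap: 6.5
grip_force: 58.8
```

Call:
arm_command(
  steps=[
    {"hand": 0,"dx": 0,"dy": 0,"dz": 0.5,"rx": 0,"ry": 0,"rz": 0},
    {"hand": 0,"dx": 0,"dy": 0,"dz": 0,"rx": 0,"ry": 0,"rz": 0},
    {"hand": 0,"dx": 0,"dy": 0,"dz": 0,"rx": 0,"ry": 0,"rz": 0},
  ],
)

```text
time: 13.82
tcp_pos: [572.9, 145.2, 141.4]
tcp_rot: [180.0, -0.0, 79.7]
ft_force: [-0.5, -0.1, -2.3]
finger_gap: 6.9
grip_force: 58.9
```

Call:
arm_command(
  steps=[
    {"hand": 0,"dx": 0,"dy": 0,"dz": 0.5,"rx": 0,"ry": 0,"rz": 0},
    {"hand": 0,"dx": 0,"dy": 0,"dz": 0,"rx": 0,"ry": 0,"rz": 0},
    {"hand": 0,"dx": 0,"dy": 0,"dz": 0,"rx": 0,"ry": 0,"rz": 0},
  ],
)

```text
time: 14.07
tcp_pos: [572.5, 145.3, 140.6]
tcp_rot: [180.0, -0.0, 79.7]
ft_force: [-0.3, -1.4, -2.3]
finger_gap: 6.9
grip_force: 58.9
```

Call:
arm_command(
  steps=[
    {"hand": 0,"dx": 0,"dy": 0,"dz": 0.5,"rx": 0,"ry": 0,"rz": 0},
    {"hand": 0,"dx": 0,"dy": 0,"dz": 0,"rx": 0,"ry": 0,"rz": 0},
    {"hand": 0,"dx": 0,"dy": 0,"dz": 0,"rx": 0,"ry": 0,"rz": 0},
  ],
)

```text
time: 14.32
tcp_pos: [572.6, 145.3, 140.4]
tcp_rot: [180.0, -0.0, 79.7]
ft_force: [-1.3, -0.4, 4.0]
finger_gap: 7.1
grip_force: 59.6
```

Call:
arm_command(
  steps=[
    {"hand": 0,"dx": 0,"dy": 0,"dz": 0.5,"rx": 0,"ry": 0,"rz": 0},
    {"hand": 0,"dx": 0,"dy": 0,"dz": 0,"rx": 0,"ry": 0,"rz": 0},
    {"hand": 0,"dx": 0,"dy": 0,"dz": 0,"rx": 0,"ry": 0,"rz": 0},
  ],
)

```text
time: 14.57
tcp_pos: [572.7, 145.3, 140.2]
tcp_rot: [179.9, -0.0, 79.7]
ft_force: [-2.5, -1.0, 8.2]
finger_gap: 7.1
grip_force: 60.2
```

Bottomed. A slightly firmer press brings it to about 14 N.

Call:
arm_command(
  steps=[
    {"hand": 0,"dx": 0,"dy": 0,"dz": 0.4,"rx": 0,"ry": 0,"rz": 0},
    {"hand": 0,"dx": 0,"dy": 0,"dz": 0,"rx": 0,"ry": 0,"rz": 0},
    {"hand": 0,"dx": 0,"dy": 0,"dz": 0,"rx": 0,"ry": 0,"rz": 0},
    {"hand": 0,"dx": 0,"dy": 0,"dz": 0,"rx": 0,"ry": 0,"rz": 0},
  ],
)

```text
time: 14.9
tcp_pos: [572.7, 145.3, 140.2]
tcp_rot: [179.9, -0.0, 79.7]
ft_force: [-3.5, -0.5, 12.3]
finger_gap: 7.0
grip_force: 60.6
```

```bash
python3 - <<'E'
from h import *
o=r.get_obs(); print(o['torque'],o['ft_force'],o['tcp_rot'],o['tcp_pos'])
E
```

```text
[-0.16623828  0.80796119  0.00980546] [-3.50016024 -0.5098159  12.31319544] [ 1.79924643e+02 -2.07791736e-02  7.97449788e+01] [572.70965939 145.28754262 140.1584514 ]
```

Call:
arm_command(
  steps=[
    {"hand": 0,"dx": 0,"dy": 0,"dz": -0.7,"rx": 0,"ry": 0,"rz": 0},
    {"hand": 0,"dx": 0,"dy": 0,"dz": 0,"rx": 0,"ry": 0,"rz": 0},
    {"hand": 0.1,"dx": 0,"dy": 0,"dz": 0,"rx": 0,"ry": 0,"rz": 0},
    {"hand": 0.2,"dx": 0,"dy": 0,"dz": 0,"rx": 0,"ry": 0,"rz": 0},
    {"hand": 0.35,"dx": 0,"dy": 0,"dz": 0,"rx": 0,"ry": 0,"rz": 0},
    {"hand": 0.35,"dx": 0,"dy": 0,"dz": 0,"rx": 0,"ry": 0,"rz": 0},
    {"hand": 0.35,"dx": 0,"dy": 0,"dz": 0,"rx": 0,"ry": 0,"rz": 0},
    {"hand": 0.35,"dx": 0,"dy": 0,"dz": 0,"rx": 0,"ry": 0,"rz": 0},
  ],
)

```text
time: 15.57
tcp_pos: [572.4, 145.3, 139.7]
tcp_rot: [-180.0, 0.0, 79.7]
ft_force: [0.4, -0.2, 0.1]
finger_gap: 29.9
grip_force: 0.0
```

```bash
python3 - <<'E'
from h import *
snap('wrist','w6'); print(r.get_obs()['ft_force'])
E
```

```text
[-0.46768613  0.1623137   0.15944894]
```

Call:
arm_command(
  steps=[
    {"hand": 0.35,"dx": 0,"dy": 0,"dz": -5,"rx": 0,"ry": 0,"rz": 0},
    {"hand": 0.35,"dx": 0,"dy": 0,"dz": -15,"rx": 0,"ry": 0,"rz": 0},
    {"hand": 0.35,"dx": 0,"dy": 0,"dz": -20,"rx": 0,"ry": 0,"rz": 0},
    {"hand": 0.35,"dx": 0,"dy": 0,"dz": -30,"rx": 0,"ry": 0,"rz": 0},
    {"hand": 0.35,"dx": 0,"dy": 0,"dz": -30,"rx": 0,"ry": 0,"rz": 0},
    {"hand": 0,"dx": 0,"dy": 0,"dz": -30,"rx": 0,"ry": 0,"rz": 0},
    {"hand": 0,"dx": 0,"dy": 0,"dz": -20,"rx": 0,"ry": 0,"rz": 0},
    {"hand": 0,"dx": 0,"dy": 0,"dz": -10,"rx": 0,"ry": 0,"rz": 0},
    {"hand": 0,"dx": 0,"dy": 0,"dz": 0,"rx": 0,"ry": 0,"rz": 0},
  ],
)

```text
time: 16.37
tcp_pos: [573.2, 145.3, 302.5]
tcp_rot: [179.8, -0.1, 79.7]
ft_force: [0.5, 0.4, 0.4]
finger_gap: -0.2
grip_force: 0.0
```

```bash
python3 - <<'E'
from h import *
c=snap('wrist','w7')
im=cv2.imread('pics/w7.png'); cv2.imwrite('pics/w7b.png',cv2.resize(im,(800,600),interpolation=cv2.INTER_CUBIC))
ce=np.array([557.86,147.82]);a=np.radians(-10.27);Rz=np.array([[np.cos(a),-np.sin(a)],[np.sin(a),np.cos(a)]])
P=onz(load('top0'),np.array([[137,105],[120,187]])/3+[84.67,94.67],231); print((P[:,:2]-ce)@Rz)
o=r.get_obs();print((o['tcp_pos'][:2]-ce)@Rz,o['tcp_pos'])
print(proj(c,[np.r_[ce+Rz@p[:2],p[2]] for p in np.array([[-40,165,231],[40,165,231],[15.3,48,161],[15.3,-48,161]])])*1.5625)
E
```

```text
[[ 42.88451177 148.5681883 ]
 [-43.88427814 145.5508627 ]]
[15.23072342  0.21196109] [572.88449466 145.31312473 300.75063939]
[[ 247.73435561 -102.82903841]
 [ 463.70258252 -102.8682476 ]
 [ 396.96088617  200.52523092]
 [ 396.96256853  357.45639903]]
```

View pics/w7b.png

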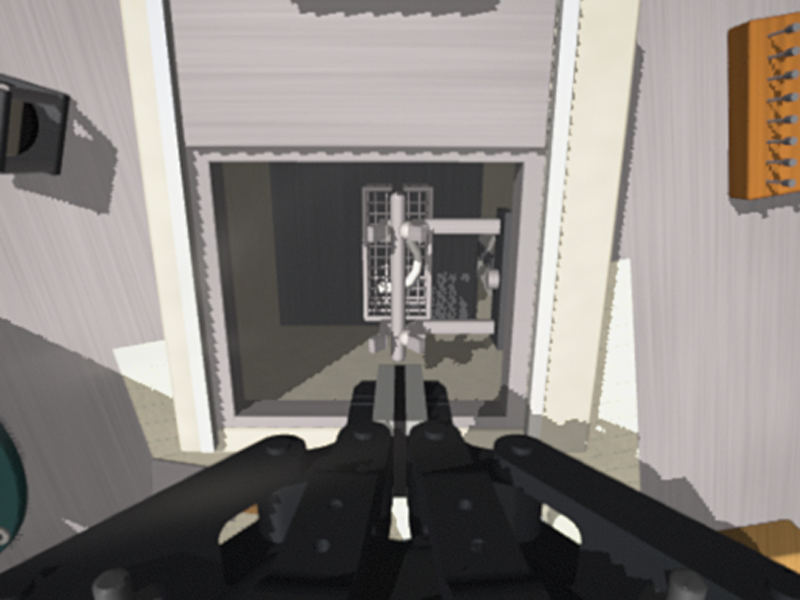

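The bar is in both slots, with the right prong partly at (395,343) and the left at (398,230). The casting is in the basket and the hatch is still open. Next I'll go over the handle with the fingers shut and push the hatch closed from behind.

Call:
arm_command(
  steps=[
    {"hand": 0,"dx": 15,"dy": -5,"dz": 0,"rx": 0,"ry": 0,"rz": 0},
    {"hand": 0,"dx": 30,"dy": -5,"dz": 0,"rx": 0,"ry": 0,"rz": 0},
    {"hand": 0,"dx": 35,"dy": -5,"dz": 0,"rx": 0,"ry": 0,"rz": 0},
    {"hand": 0,"dx": 35,"dy": 0,"dz": 0,"rx": 0,"ry": 0,"rz": 0},
    {"hand": 0,"dx": 35,"dy": 0,"dz": 0,"rx": 0,"ry": 0,"rz": 0},
    {"hand": 0,"dx": 35,"dy": 0,"dz": 0,"rx": 0,"ry": 0,"rz": 0},
    {"hand": 0,"dx": 20,"dy": 0,"dz": 0,"rx": 0,"ry": 0,"rz": 0},
    {"hand": 0,"dx": 0,"dy": 0,"dz": 0,"rx": 0,"ry": 0,"rz": 0},
    {"hand": 0,"dx": 0,"dy": 0,"dz": 0,"rx": 0,"ry": 0,"rz": 0},
  ],
)

```text
time: 17.17
tcp_pos: [594.0, 350.5, 298.0]
tcp_rot: [-179.9, 0.1, 79.8]
ft_force: [0.2, 0.0, -0.1]
finger_gap: -0.1
grip_force: 0.0
```

```bash
python3 - <<'E'
from h import *
ce=np.array([557.86,147.82]);a=np.radians(-10.27);Rz=np.array([[np.cos(a),-np.sin(a)],[np.sin(a),np.cos(a)]])
o=r.get_obs();print((o['tcp_pos'][:2]-ce)@Rz,o['tcp_pos'],o['tcp_rot'])
for n in ('side0','top0'):
    c=load(n); g=c['pixels'].max(2)<35; k=proj(c,[np.r_[ce+Rz@p[:2],p[2]] for p in np.array([[-60,120,231],[60,120,231],[-60,200,231],[60,200,231]])])
    x0,y0=k.min(0).astype(int);x1,y1=k.max(0).astype(int)
    ys,xs=np.nonzero(g[y0:y1,x0:x1]); ys+=y0;xs+=x0
    P=onz(c,np.c_[xs,ys],231)[:,:2]-ce; P=P@Rz; print(n,len(P),np.percentile(P,[5,25,50,75,95],axis=0).round(0).tolist())
E
```

```text
[ -0.59532135 205.90646182] [593.98466803 350.5336744  298.01748748] [-1.79892993e+02  7.87346904e-02  7.98349232e+01]
side0 30 [[-42.0, 132.0], [-30.0, 147.0], [-2.0, 152.0], [25.0, 153.0], [37.0, 154.0]]
top0 28 [[-40.0, 145.0], [-24.0, 149.0], [10.0, 152.0], [35.0, 153.0], [39.0, 153.0]]
```

Call:
arm_command(
  steps=[
    {"hand": 0,"dx": 0,"dy": 0,"dz": 20,"rx": 0,"ry": 0,"rz": 0},
    {"hand": 0,"dx": 0,"dy": 0,"dz": 20,"rx": 0,"ry": 0,"rz": 0},
    {"hand": 0,"dx": 0,"dy": 0,"dz": 20,"rx": 0,"ry": 0,"rz": 0},
    {"hand": 0,"dx": 0,"dy": 0,"dz": 12,"rx": 0,"ry": 0,"rz": 0},
    {"hand": 0,"dx": 0,"dy": 0,"dz": 5,"rx": 0,"ry": 0,"rz": 0},
    {"hand": 0,"dx": 0,"dy": 0,"dz": 0,"rx": 0,"ry": 0,"rz": 0},
    {"hand": 0,"dx": -10,"dy": 0,"dz": 0,"rx": 0,"ry": 0,"rz": 0},
    {"hand": 0,"dx": -10,"dy": 0,"dz": 0,"rx": 0,"ry": 0,"rz": 0},
    {"hand": 0,"dx": -8,"dy": 0,"dz": 0,"rx": 0,"ry": 0,"rz": 0},
    {"hand": 0,"dx": -3,"dy": 0,"dz": 0,"rx": 0,"ry": 0,"rz": 0},
    {"hand": 0,"dx": -3,"dy": 0,"dz": 0,"rx": 0,"ry": 0,"rz": 0},
    {"hand": 0,"dx": -3,"dy": 0,"dz": 0,"rx": 0,"ry": 0,"rz": 0},
    {"hand": 0,"dx": -3,"dy": 0,"dz": 0,"rx": 0,"ry": 0,"rz": 0},
    {"hand": 0,"dx": -3,"dy": 0,"dz": 0,"rx": 0,"ry": 0,"rz": 0},
  ],
)

```text
time: 18.33
tcp_pos: [586.7, 307.5, 223.1]
tcp_rot: [180.0, -0.0, 79.8]
ft_force: [1.2, 2.8, 2.1]
finger_gap: -0.1
grip_force: 1.7
```

Contact is made at 2.8 N, so I'll push.

Call:
arm_command(
  steps=[
    {"hand": 0,"dx": -6,"dy": 0,"dz": 0,"rx": 0,"ry": 0,"rz": 0},
    {"hand": 0,"dx": -9,"dy": 0,"dz": 0,"rx": 0,"ry": 0,"rz": 0},
    {"hand": 0,"dx": -9,"dy": 0,"dz": 0,"rx": 0,"ry": 0,"rz": 0},
    {"hand": 0,"dx": -9,"dy": 0,"dz": 0,"rx": 0,"ry": 0,"rz": 0},
    {"hand": 0,"dx": -9,"dy": 0,"dz": 0,"rx": 0,"ry": 0,"rz": 0},
    {"hand": 0,"dx": -9,"dy": 0,"dz": 0,"rx": 0,"ry": 0,"rz": 0},
    {"hand": 0,"dx": -9,"dy": 0,"dz": 0,"rx": 0,"ry": 0,"rz": 0},
    {"hand": 0,"dx": -9,"dy": 0,"dz": 0,"rx": 0,"ry": 0,"rz": 0},
    {"hand": 0,"dx": -9,"dy": 0,"dz": 0,"rx": 0,"ry": 0,"rz": 0},
    {"hand": 0,"dx": -9,"dy": 0,"dz": 0,"rx": 0,"ry": 0,"rz": 0},
    {"hand": 0,"dx": -9,"dy": 0,"dz": 0,"rx": 0,"ry": 0,"rz": 0},
    {"hand": 0,"dx": -9,"dy": 0,"dz": 0,"rx": 0,"ry": 0,"rz": 0},
    {"hand": 0,"dx": -9,"dy": 0,"dz": 0,"rx": 0,"ry": 0,"rz": 0},
    {"hand": 0,"dx": -9,"dy": 0,"dz": 0,"rx": 0,"ry": 0,"rz": 0},
    {"hand": 0,"dx": -9,"dy": 0,"dz": 0,"rx": 0,"ry": 0,"rz": 0},
    {"hand": 0,"dx": -9,"dy": 0,"dz": 0,"rx": 0,"ry": 0,"rz": 0},
    {"hand": 0,"dx": -5,"dy": 0,"dz": 0,"rx": 0,"ry": 0,"rz": 0},
    {"hand": 0,"dx": -3,"dy": 0,"dz": 0,"rx": 0,"ry": 0,"rz": 0},
    {"hand": 0,"dx": 0,"dy": 0,"dz": 0,"rx": 0,"ry": 0,"rz": 0},
  ],
)

```text
time: 19.92
tcp_pos: [560.4, 163.3, 223.0]
tcp_rot: [-180.0, -0.4, 79.8]
ft_force: [3.0, 27.0, -2.1]
finger_gap: 0.1
grip_force: 13.8
```

Call:
arm_command(
  steps=[
    {"hand": 0,"dx": -2,"dy": 0,"dz": 0,"rx": 0,"ry": 0,"rz": 0},
    {"hand": 0,"dx": -2,"dy": 0,"dz": 0,"rx": 0,"ry": 0,"rz": 0},
    {"hand": 0,"dx": 0,"dy": 0,"dz": 0,"rx": 0,"ry": 0,"rz": 0},
  ],
)

```text
time: 20.17
tcp_pos: [560.3, 162.9, 223.1]
tcp_rot: [-180.0, -0.9, 80.0]
ft_force: [6.1, 52.1, -5.6]
finger_gap: -0.1
grip_force: 26.6
```

It hit a hard stop. I'll back off and check the handle position.

Call:
arm_command(
  steps=[
    {"hand": 0,"dx": 8,"dy": 0,"dz": 0,"rx": 0,"ry": 0,"rz": 0},
    {"hand": 0,"dx": 12,"dy": 0,"dz": 0,"rx": 0,"ry": 0,"rz": 0},
    {"hand": 0,"dx": 15,"dy": 0,"dz": 0,"rx": 0,"ry": 0,"rz": 0},
    {"hand": 0,"dx": 0,"dy": 0,"dz": -30,"rx": 0,"ry": 0,"rz": 0},
    {"hand": 0,"dx": 0,"dy": 0,"dz": -35,"rx": 0,"ry": 0,"rz": 0},
    {"hand": 0,"dx": 0,"dy": 0,"dz": -35,"rx": 0,"ry": 0,"rz": 0},
    {"hand": 0,"dx": -35,"dy": 0,"dz": -20,"rx": 0,"ry": 0,"rz": 0},
    {"hand": 0,"dx": -35,"dy": 0,"dz": 0,"rx": 0,"ry": 0,"rz": 0},
    {"hand": 0,"dx": -35,"dy": 0,"dz": 0,"rx": 0,"ry": 0,"rz": 0},
    {"hand": 0,"dx": 0,"dy": 0,"dz": 0,"rx": 0,"ry": 0,"rz": 0},
    {"hand": 0,"dx": 0,"dy": 0,"dz": 0,"rx": 0,"ry": 0,"rz": 0},
  ],
)

```text
time: 21.08
tcp_pos: [546.9, 86.7, 343.1]
tcp_rot: [180.0, 0.0, 79.6]
ft_force: [0.0, -0.2, 1.0]
finger_gap: 0.0
grip_force: 0.0
```

```bash
python3 - <<'E'
from h import *
ce=np.array([557.86,147.82]);a=np.radians(-10.27);Rz=np.array([[np.cos(a),-np.sin(a)],[np.sin(a),np.cos(a)]])
o=r.get_obs();print((o['tcp_pos'][:2]-ce)@Rz,o['tcp_pos'],o['ft_force'])
for n in ('side','wrist'):
    c=snap(n,n+'9'); g=c['pixels'].max(2)<35; k=proj(c,[np.r_[ce+Rz@p[:2],p[2]] for p in np.array([[-50,-40,231],[50,-40,231],[-50,40,231],[50,40,231]])])
    x0,y0=k.min(0).astype(int).clip(0);x1,y1=k.max(0).astype(int)
    ys,xs=np.nonzero(g[y0:y1,x0:x1]); ys+=y0;xs+=x0
    P=onz(c,np.c_[xs,ys],231)[:,:2]-ce; P=P@Rz; print(n,(x0,y0,x1,y1),len(P),np.percentile(P,[5,25,50,75,95],axis=0).round(0).tolist() if len(P) else '')
# wrist: brightness profile along cabinet y at x'=-60 (plate vs chamber), plane 201
c=load('wrist9'); g=cv2.cvtColor(c['pixels'],cv2.COLOR_RGB2GRAY)
for x in (-60,60):
  Y=np.arange(-100,111,6); q=proj(c,[np.r_[ce+Rz@[x,y],201] for y in Y]).round().astype(int)
  print([(int(y),int(g[v,u])) for y,(u,v) in zip(Y,q) if 0<=u<512 and 0<=v<384])
E
```

```text
[  0.14468186 -62.06070751] [546.93774464  86.72780175 343.07349124] [ 0.00155797 -0.19102271  1.02549438]
side (np.int64(249), np.int64(122), np.int64(280), np.int64(134)) 51 [[-41.0, -29.0], [-24.0, -6.0], [-3.0, -4.0], [20.0, 1.0], [37.0, 3.0]]
wrist (np.int64(188), np.int64(59), np.int64(321), np.int64(164)) 754 [[-21.0, -4.0], [-3.0, -2.0], [14.0, -1.0], [29.0, 2.0], [40.0, 4.0]]
[(-100, 230), (-94, 230), (-88, 221), (-82, 221), (-76, 174), (-70, 172), (-64, 171), (-58, 172), (-52, 173), (-46, 174), (-40, 176), (-34, 177), (-28, 173), (-22, 181), (-16, 174), (-10, 176), (-4, 175), (2, 175), (8, 177), (14, 178), (20, 180), (26, 180), (32, 180), (38, 184), (44, 177), (50, 184), (56, 181), (62, 180), (68, 180), (74, 181), (80, 172), (86, 160)]
[(-100, 153), (-94, 148), (-88, 221), (-82, 221), (-76, 175), (-70, 173), (-64, 176), (-58, 172), (-52, 172), (-46, 167), (-40, 175), (-34, 171), (-28, 171), (-22, 175), (-16, 173), (-10, 171), (-4, 168), (2, 164), (8, 167), (14, 174), (20, 167), (26, 170), (32, 170), (38, 175), (44, 169), (50, 171), (56, 170), (62, 174), (68, 174), (74, 173), (80, 162), (86, 148)]
```

The handle is at y' ≈ 0, the plate spans ±79 mm over the opening, and the hard stop was felt, so the hatch is shut. The arm is clear, so I'll hand in.

```bash
python3 -c "
from workcell import r
print(r.job_done())"
```

```text
the job is handed in; nothing more can be done
None
```

The basket and its casting hang on the hook, pressed to about 14.5 N and bottomed past the catches; the hatch is shut against its stop, and the job is handed in at about 21 s (the interface gave no verdict).

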